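Lock an exhibit jar away in the roll-top evidence box

ROBOT

A 7-joint arm with a two-finger parallel gripper is mounted at the origin on the work surface. World frame = base frame: x ahead of the robot, y to its left, z up, the work surface at z = 0. Lengths are in m, angles in degrees, forces in N, time in s.
With the tool pointing down it reaches from about 0.425 to 0.875 m from the base axis. Payload 4.7 kg.
Tool frame: the origin (TCP) lies at the very end of the fingers, on their centre line; the grasp point (between the pads) lies 19 mm behind it; z points along the fingers, y is the direction in which the jaws open and shut (so a half turn about z gives the same grasp; the last joint's range is limited). The gripper opens to 87 mm and grips with 3 to 60 N. Pads are 19 mm wide; open, the fingers measure 117 mm over their backs; the gripper's body (75 mm by 190 mm) begins 51 mm behind the grasp point.
Start: joints at [67.156, 18.392, -4.016, 83.108, 1.295, 78.541, -3.26], TCP at [0.261, -0.595, 0.223] pointing down, gripper open.
Joint ranges: [-163.93, 163.93], [-17.29, 119.83], [-79.2, 71.16], [3.27, 140.29], [-89.18, 269.18], [5.43, 117.66], [-154.24, 154.24]. Speed limits (degrees/s): [147.25, 147.25, 180, 180, 180, 180, 180].

INTERFACE

Orientations are given as [roll, pitch, yaw] about the fixed x, y, z axes, in that order (R = Rz(yaw) Ry(pitch) Rx(roll)).
In Python, from cell import * gives the robot as it stands.
- The arm moves only by the tool arm_command, never from a script. Its argument "targets" is a list that holds one entry, the list of rows, each a list of 7 numbers: the shift along the tool's x, y, z in m, then the turn, a rotation vector about the tool's x, y, z in degrees, then the gripper's target within -1 to 1 (shut at 1, half-way at 0, fully open at -1). In form: [[[tx, ty, tz, rx, ry, rz, claw], ...]]. A call has 1 to 10 rows; each row is the pose to reach, as a shift and turn from the pose commanded when the call began, along the tool's axes at that moment; what a row does not reach only later rows make up. A row lasts 1/10 s, in which the tool goes at most 50 mm and 8.59 degrees, less where a joint would pass 70% of its speed; a pose out of reach is approached as far as the arm can. A call with a gripper value outside its range is refused whole. The fingers move at their own pace and stop on an object; "newtons" is the grip in N (left out, the last holds). Time passes only in rows, so rows that repeat a pose let the fingers close. It gives the time, the measured TCP pose, the force and the opening at its end, in the units of the state.
- get_obs(): the state, without advancing time (a new reading comes with each control period).
- read_camera(name): name is "side" or "top" or "wrist"; returns a dict with "img" (480x640x3 uint8, red, green, blue), "z_map" (480x640 float32, m along the optical axis (not along the pixel's ray), 0 where there is no reading), "K" (3x3 intrinsics, pixels), "D" ([k1, k2, p1, p2, k3] as OpenCV has them; the pictures are not rectified), "origin" and "attitude" of the camera in the world. Camera axes: x right, y down, z forward; pixel columns grow to the right and rows downward; lengths in m; the calibration is good to about 2 mm. A picture is of the moment at which its call begins.
- sign_off(): hands the job in, once; it reports no verdict.
Trained networks look in the newest picture that a camera, given by its name, has taken for a name from the list of things; names that differ only in an ending like _2 or _b are one class to them, and where a whole thing is asked for, a point or a joint stands for the part that bears it (a point fixed in the world has none). Each returns a list of dicts, best first, with "conf" (0 to 1); they miss things now and then, are a little off and sometimes report something else, mostly with a low value. They report only what shows in the picture. A call takes as long as a camera call. They do not tell look-alikes from the thing itself.
- search_frame(thing, camera): "position" ([column, row] in pixels, amid what is visible of it).
The state is a dict: "time_s": time; "qpos": joint angles; "joint_velocities": joint speeds; "effort": joint torques, N m; "tool_pos": TCP position; "tool_rot": TCP orientation; "force": force on the tool from outside, world axes, zero at the start; "wrist_torque": the same for the moment, N m; "grip_width": finger opening in m.
Only numpy, scipy, OpenCV 4.12 (cv2) and the standard library are available. Lean on these libraries where they do the work, as an engineer would, in place of code of your own. Each camera call takes 0.05 s, during which the arm holds its last target.

TASK

Roll the curved slatted cover of the evidence box open all the way, stand the orange-capped jar upright and centred on the empty green pad inside, setting it down gently and letting go of it, then roll the cover fully shut over it. Do not knock over or shift the white-capped jars in the box, the spray bottle or the beaker, and keep the orange-capped jar upright.

Things in the scene. Friction and masses are not known exactly. Their poses are not given: they have to be found in the camera images.
- rollbox: Fixed roll-top box: blue half-round ends, white round back, slatted aluminium front. Origin: centre of its underside, on the bench; -x axis points out of the front, y along the width, z up. 332 mm deep (x +-166), 320 wide (300 inside, y +-150), 186 high. Floor top 10 mm up. Jar places in a row at x -75: y about -88, 0, 88 mm; two are taken, the third has the pad.
- box_axis (a point): Middle of the level axis (parallel to the box's y, 20 mm above the bench) round which the cover rolls; axes as the box. Cover: radius 150 mm, outer face 153. The fixed round back, outer radius 162 mm, covers only the rear half (box x above about 36).
- sill (a point): Middle of the top edge of the fixed front sill, 55 mm above the bench, 8 mm thick, at box x -149 mm. With the cover open, the space from the sill back to about box x 15 mm is free from above.
- tambour (a joint): Angle of the tambour cover in rad: 0 = fully shut (lower edge on the sill), grows as it rolls up and back, stop at 1.45 = fully open (hidden in the back). It stays where it is left (friction about 0.3 N m, moving part 0.25 kg). It starts shut or a little ajar.
- lip (a point): Mid-point of the outer edge of the cover's black lip: a bar parallel to the box's y, 160 mm long, 10 mm thick, radius 150 to 190 mm from the cover's axis. It points 0.384 rad + joint angle above the box's -x axis: shut, its edge is at box x -176, z 91 mm; open (leaning 15 degrees back), x 49, z 204. Push it from in front and below to open, from behind and above to shut; no grasp needed.
- exhibit_c (a point): The jar to put away: round, clear body 44 mm in diameter, orange cap 46 mm in diameter (top 18 mm), 64 mm tall, about 0.12 kg, standing on the bench. The point is its centre, 32 mm above its foot; its z is up.
- pad: Fixed round green pad, 62 mm in diameter, 4 mm thick, on the box floor in the empty place. Origin at the centre of its underside, 10 mm above the bench; its top is 14 mm above the bench.
- kept_a_c (a point): White-capped jar already in the box, same size as the orange one; the point is its centre, 32 mm above its foot. Leave it alone.
- kept_b_c (a point): The other white-capped jar in the box, same size. Leave it alone.
- spray_c (a point): White spray bottle with a blue band, standing on the bench, 64 mm in diameter, 176 mm tall, spray head 55 mm long (up to 36 mm from its axis); point on its axis 88 mm above the bench. Leave it alone.
- beaker_c (a point): Clear glass beaker standing on the bench, at most 74 mm in diameter, 95 mm tall; point on its axis 48 mm above the bench. Leave it alone.
Mind the look-alikes: they are no part of the job. What is shaped like the part that bears exhibit_c but turquoise is not meant.

How it is judged:
By the outcome, as a careful person would: the job done as asked, in the order asked, and still so for the second after the job is handed in, with the robot touching nothing.
It also fails if it takes over 72 s, if anything falls off the work surface, if the arm or the gripper's body presses on something with over 40 N, if the wrist force passes 120 N, or if a joint passes its speed limit or range.

## Working session

There is one attempt and no reset: what is moved stays moved. The work goes in short steps, Python scripts to look and compute and a tool call to move; the robot and the scene stay as the last step left them, time stands still between calls to the robot, and variables do not carry over. Pictures are saved under pics/ and viewed, and the job is handed in when it is done.

Besides the shell and the picture viewer there is one more tool, called after "Call:" as name([rows], argument=value, ...), one row to a line, values as JSON. arm_command: Moves the arm, as the interface text tells. Its arguments: {"type":"object","properties":{"targets":{"type":"array","items":{"type":"array","items":{"type":"array","items":{"type":"number"}}}},"newtons":{"type":"number"}},"required":["targets"]}

```bash
mkdir -p pics; ls; cat > h.py <<'E'
from cell import *
import numpy as np, cv2
from scipy.spatial.transform import Rotation as R
def att(c):
    a=np.array(c["attitude"],float)
    return a if a.shape==(3,3) else R.from_euler('xyz',a,degrees=True).as_matrix()
def px2w(c,u,v,z=None,planez=None):
    p=cv2.undistortPoints(np.array([[[u,v]]],float),np.array(c["K"]),np.array(c["D"],float))[0,0]
    d=att(c)@np.array([p[0],p[1],1.0]); o=np.array(c["origin"])
    if planez is not None: return o+d*(planez-o[2])/d[2]
    if z is None: z=c["z_map"][int(round(v)),int(round(u))]
    return o+d*z
def cloud(c):
    v,u=np.mgrid[0:480,0:640]
    p=cv2.undistortPoints(np.stack([u,v],-1).reshape(-1,1,2).astype(float),np.array(c["K"]),np.array(c["D"],float)).reshape(480,640,2)
    z=c["z_map"]; P=np.dstack([p[...,0]*z,p[...,1]*z,z])
    W=P@att(c).T+np.array(c["origin"]); W[z==0]=np.nan
    return W
def w2px(c,P):
    A=att(c); rv,_=cv2.Rodrigues(A.T); t=-A.T@np.array(c["origin"])
    return cv2.projectPoints(np.array(P,float).reshape(-1,1,3),rv,t,np.array(c["K"]),np.array(c["D"],float))[0].reshape(-1,2)
def save(c,n): cv2.imwrite(f"pics/{n}.png",c["img"][...,::-1])
E
python3 - <<'E'
from h import *
o=get_obs(); print(o)
for n in ["top","side","wrist"]:
    c=read_camera(n); save(c,n+"0"); print(n,c["origin"],c["attitude"])
    for t in ["rollbox","exhibit_c","lip","pad","kept_a_c","spray_c","beaker_c","sill"]:
        try: print(t,[(r["position"],round(r["conf"],2)) for r in search_frame(t,n)])
        except Exception as e: print(t,e)
E
```

```text
pics
{'time_s': 0.0, 'qpos': array([67.15617125, 18.4380649 , -4.01464203, 83.17485179,  1.29562291,
       78.54236237, -3.2608932 ]), 'joint_velocities': array([ 0.03714649, -0.00010925,  0.03961024, -0.03178948,  0.0443733 ,
        0.01726003,  0.00895428]), 'effort': array([-5.31927362e-04, -4.91290998e+01, -4.03769799e-01, -3.12535357e+01,
       -6.38032285e-02,  4.36724047e-02,  1.41085875e-04]), 'tool_pos': array([ 0.26047834, -0.5949109 ,  0.22147313]), 'tool_rot': array([-1.79889998e+02,  6.75657497e-03,  2.36519708e+01]), 'force': array([0.24672162, 0.22986225, 0.30245993]), 'wrist_torque': array([ 0.01140251,  0.00243977, -0.0092543 ]), 'grip_width': 0.08733852382873272}
top [ 0.45939415 -0.04308996  0.95825301] [-173.92267503    0.29452013  -90.7687129 ]
rollbox []
exhibit_c [([406.9, 170.6], 0.66), ([407.9, 220.0], 0.63)]
lip [([184.4, 248.0], 0.58)]
pad [([405.8, 299.5], 0.55)]
kept_a_c []
spray_c [([404.6, 299.1], 0.88)]
beaker_c [([473.5, 264.9], 0.73)]
sill [([167.8, 250.1], 0.86)]
side [ 0.62850666 -0.33386528  0.88116034] [-159.51856009    0.35872822   15.51230608]
rollbox []
exhibit_c [([330.5, 354.4], 0.95), ([387.0, 377.6], 0.72)]
lip [([360.0, 106.6], 0.88)]
pad [([347.1, 169.7], 0.73), ([327.7, 354.5], 0.47)]
kept_a_c []
spray_c [([237.6, 321.5], 0.72)]
beaker_c [([245.9, 408.5], 0.93)]
sill [([358.7, 108.9], 0.72)]
wrist [ 0.33676728 -0.56072093  0.38416184] [ 1.62445724e+02 -1.12782423e-02 -6.63200336e+01]
rollbox []
exhibit_c []
lip []
pad []
kept_a_c []
spray_c []
beaker_c []
sill []
```

View pics/top0.png

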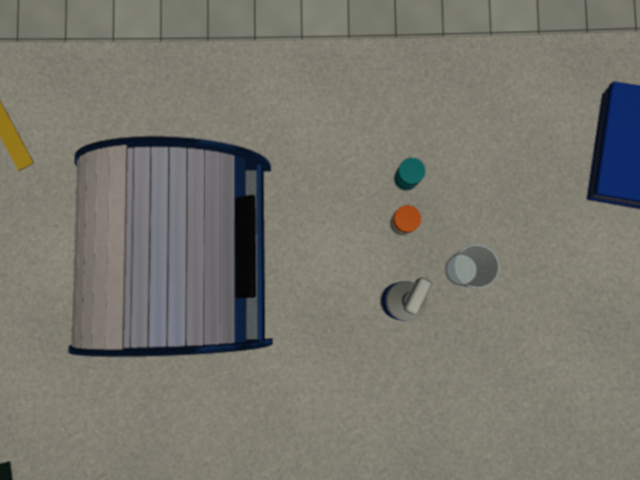

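View pics/side0.png

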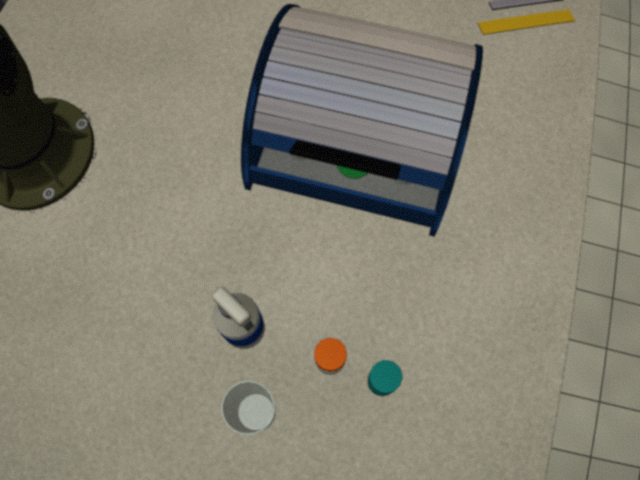

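The top view has the box at left with its front facing right and the lip at about (245,247). The orange jar is at (407,219), turquoise at (411,172), spray at (405,300) and beaker at (474,265). The side view shows the green pad in the middle place at (350,170). Next I'll measure them.

```bash
python3 - <<'E'
from h import *
from scipy.optimize import least_squares
allp=[]
for n in ["top","side"]:
    c=read_camera(n); W=cloud(c); img=c["img"].astype(int)
    hsv=cv2.cvtColor(c["img"],cv2.COLOR_RGB2HSV)
    def comp(m,name):
        nl,l,s,ce=cv2.connectedComponentsWithStats(m.astype(np.uint8))
        for k in range(1,nl):
            if s[k,4]>80:
                P=W[l==k]; P=P[~np.isnan(P[:,0])]
                print(n,name,ce[k].round(1),s[k,4],"med",np.median(P,0).round(4),"min",P.min(0).round(3),"max",P.max(0).round(3))
    org=(hsv[...,0]<14)&(hsv[...,1]>180)&(hsv[...,2]>120)
    comp(org,"orange")
    ys,xs=np.nonzero(org); print("  capcentre@z.064",px2w(c,xs.mean(),ys.mean(),planez=.064))
    comp((hsv[...,0]>40)&(hsv[...,0]<75)&(hsv[...,1]>150)&(hsv[...,2]>60),"green")
    comp((hsv[...,2]<22),"black")
    hi=(W[...,2]>0.03)
    nl,l,s,ce=cv2.connectedComponentsWithStats(hi.astype(np.uint8))
    for k in range(1,nl):
        if s[k,4]>150:
            P=W[l==k]; print(n,"obj",ce[k].round(0),s[k,4],"min",np.nanmin(P,0).round(3),"max",np.nanmax(P,0).round(3))
            T=P[P[:,2]>np.nanmax(P[:,2])-.012]; print("    topmean",T.mean(0).round(4), "mid",((np.nanmin(P,0)+np.nanmax(P,0))/2).round(3))
    np.save(f"W_{n}.npy",W); np.save(f"I_{n}.npy",c["img"])
    # cylinder fit on bright slats
    m=(W[...,2]>0.10)&(hsv[...,1]<60)&(hsv[...,2]>90)&(W[...,1]>0.1)
    P=W[m]; print(n,"slat",len(P),P.min(0).round(3),P.max(0).round(3))
    allp.append(P)
for P in allp+[np.vstack(allp)]:
    def f(q):
        cx,cy,yaw,r=q  # axis dir = box y
        bx=np.array([np.cos(yaw),np.sin(yaw)])
        d=(P[:,:2]-[cx,cy])@bx
        return np.hypot(d,P[:,2]-.02)-np.where(d>.036,.162,.153)+r
    P=P[::5]
    # cy of along-axis not observable: fix cx to mean
    mx=P[:,0].mean()
    r=least_squares(lambda q:f([mx,q[0],q[1],q[2]]),[P[:,1].mean(),np.pi/2,0],loss='soft_l1',f_scale=.003)
    print("cyl",mx,r.x,np.degrees(r.x[1]),np.sqrt(np.mean(r.fun**2)))
E
```

```text
top orange [407.  218.3] 515 med [ 0.5967 -0.2039  0.0638] min [ 0.575 -0.225  0.059] max [ 0.618 -0.183  0.07 ]
  capcentre@z.064 [ 0.59655697 -0.20388118  0.064     ]
top black [245.  246.8] 1898 med [0.5454 0.0602 0.1325] min [0.468 0.045 0.117] max [0.625 0.076 0.143]
top black [  5.4 470.7] 89 med [0.1896 0.4715 0.0162] min [0.173 0.467 0.005] max [0.2   0.475 0.035]
top obj [619. 146.] 4701 min [ 0.62  -0.607  0.03 ] max [ 0.831 -0.525  0.062]
    topmean [ 0.7196 -0.5703  0.0547] mid [ 0.725 -0.566  0.046]
top obj [165. 247.] 39281 min [0.385 0.03  0.03 ] max [0.707 0.359 0.188]
    topmean [0.5419 0.2108 0.1804] mid [0.546 0.194 0.109]
top obj [410. 172.] 694 min [ 0.655 -0.237  0.031] max [ 0.701 -0.191  0.067]
    topmean [ 0.6781 -0.2139  0.0635] mid [ 0.678 -0.214  0.049]
top obj [406. 219.] 663 min [ 0.574 -0.226  0.03 ] max [ 0.62  -0.181  0.07 ]
    topmean [ 0.5966 -0.2035  0.0636] mid [ 0.597 -0.204  0.05 ]
top obj [477. 266.] 1149 min [ 0.479 -0.342  0.03 ] max [ 0.548 -0.272  0.099]
    topmean [ 0.5139 -0.3104  0.0933] mid [ 0.514 -0.307  0.064]
top obj [406. 299.
[... 1201 characters left out ...]
] mid [ 0.6   -0.205  0.049]
side obj [385. 377.] 914 min [ 0.66  -0.238  0.031] max [ 0.704 -0.192  0.069]
    topmean [ 0.6815 -0.2156  0.0638] mid [ 0.682 -0.215  0.05 ]
side obj [243. 404.] 1178 min [ 0.48  -0.342  0.03 ] max [ 0.551 -0.271  0.1  ]
    topmean [ 0.5119 -0.3062  0.094 ] mid [ 0.516 -0.307  0.065]
side slat 22023 [0.388 0.1   0.101] [0.71  0.339 0.186]
cyl 0.5435213348454978 [1.95506272e-01 1.57508502e+00 1.07538421e-04] 90.24572381292265 0.0017338656366153765
cyl 0.5516489527285582 [1.95497855e-01 1.57321198e+00 1.37532495e-04] 90.13840687009542 0.002340498036432888
cyl 0.5471905344457271 [1.95597803e-01 1.57417099e+00 1.38361315e-04] 90.19335404899641 0.00192014734622063
```

```bash
cat >> h.py <<'E'
AX=np.array([.5475,.1955,.02])
def Rt(a,yaw=90): return R.from_euler('x',a,degrees=True)*R.from_euler('xyz',[180,0,yaw],degrees=True)
def rows(p0,R0,tg,g,step=.045,rstep=8.4):
    """tg: list of (pos,R,maxstep or None); interpolated rows relative to p0,R0"""
    out=[];p,r=np.array(p0),R0
    for t in tg:
        q,rr=np.array(t[0],float),t[1]; s=t[2] if len(t)>2 else step
        d=(r.inv()*rr).as_rotvec(degrees=True)
        n=max(1,int(np.ceil(np.linalg.norm(q-p)/s-1e-6)),int(np.ceil(np.linalg.norm(d)/rstep-1e-6)))
        for k in range(1,n+1):
            pk=p+(q-p)*k/n; rk=r*R.from_rotvec(d*k/n,degrees=True)
            out.append((pk,rk))
        p,r=q,rr
    # split in calls of 10
    P0,Q0=np.array(p0),R0
    for i in range(0,len(out),10):
        L=[]
        for pk,rk in out[i:i+10]:
            L.append([float(x) for x in np.r_[(Q0.inv().apply(pk-P0)).round(3),(Q0.inv()*rk).as_rotvec(degrees=True).round(1),g]+0.])
        print("CALL [%s]"%L)
        # next call starts from rounded commanded pose
        l=L[-1]; P0,Q0=P0+Q0.apply(l[:3]),Q0*R.from_rotvec(l[3:6],degrees=True)
    print("end cmd",P0.round(4).tolist(),Q0.as_euler('xyz',degrees=True).round(2).tolist())
def cur():
    o=get_obs(); return np.array(o["tool_pos"]),R.from_euler('xyz',o["tool_rot"],degrees=True)
def pose(p,e): return np.array(p),R.from_euler('xyz',e,degrees=True)
def openC(th,a):
    e=np.array([0,-np.cos(th),np.sin(th)]); t=np.array([0,np.sin(th),np.cos(th)])
    n=np.array([0,np.cos(np.radians(a)),np.sin(np.radians(a))]); tz=np.array([0,np.sin(np.radians(a)),-np.cos(np.radians(a))])
    if th<np.radians(90-a): C=.19*e-.005*t+.02*tz
    else: C=.17*e-.005*t
    return AX+C-.0095*n
E
python3 - <<'E'
from h import *
for n in ["top","side"]:
    W=np.load(f"W_{n}.npy"); hsv=cv2.cvtColor(np.load(f"I_{n}.npy"),cv2.COLOR_RGB2HSV)
    m=(hsv[...,2]<22)&(W[...,2]>.1)&(W[...,1]>.03)&(W[...,0]>.4)
    P=W[m]; d=P[:,1]-.1955; z=P[:,2]-.02; r=np.hypot(d,z); th=np.arctan2(z,-d)
    print(n,len(P),P[:,0].min(),P[:,0].max(),"r",np.percentile(r,[2,50,98]).round(3),"th",np.percentile(th,[2,25,50,75,98]).round(3))
    m=(W[...,1]<.056)&(W[...,1]>.03)&(W[...,2]>.04)&(W[...,2]<.062)&(abs(W[...,0]-.547)<.14)
    P=W[m]; print("sill",P.mean(0).round(4),np.polyfit(P[:,0],P[:,1],1))
    for xx in [(.380,.400),(.695,.715)]:
        m=(W[...,2]>.03)&(W[...,0]>xx[0])&(W[...,0]<xx[1])&(W[...,1]>0); P=W[m]; print(" end",xx,np.percentile(P[:,0],[1,50,99]).round(4),P[:,1].min().round(4))
p,r=pose([0.261,-0.595,0.223],[180,0,23.65])
rows(p,r,[([.5475,-.03,.26],Rt(25))],1.0)
print(openC(.55,30),openC(.384+1.45,30))
E
```

```text
top 1892 0.4677714698476658 0.6253685867455334 r [0.156 0.176 0.191] th [0.66  0.687 0.693 0.697 0.706]
sill [0.5427 0.046  0.0534] [0.00324823 0.04421214]
 end (0.38, 0.4) [0.3863 0.3937 0.3998] 0.0297
 end (0.695, 0.715) [0.6952 0.698  0.7064] 0.0312
side 1473 0.47226051122343365 0.6277578451215098 r [0.158 0.182 0.191] th [0.656 0.682 0.693 0.697 0.703]
sill [0.5491 0.0445 0.0512] [0.00325517 0.04274932]
 end (0.38, 0.4) [0.3888 0.3973 0.3999] 0.0286
 end (0.695, 0.715) [0.6952 0.7016 0.7092] 0.0295
CALL [[[0.033, -0.027, -0.002, 1.0, 1.5, -4.3, 1.0], [0.065, -0.054, -0.005, 1.9, 3.0, -8.7, 1.0], [0.098, -0.081, -0.007, 2.9, 4.4, -13.0, 1.0], [0.13, -0.107, -0.01, 3.9, 5.9, -17.4, 1.0], [0.163, -0.134, -0.012, 4.8, 7.4, -21.7, 1.0], [0.196, -0.161, -0.015, 5.8, 8.9, -26.1, 1.0], [0.228, -0.188, -0.017, 6.8, 10.3, -30.4, 1.0], [0.261, -0.215, -0.02, 7.7, 11.8, -34.8, 1.0], [0.293, -0.242, -0.022, 8.7, 13.3, -39.1, 1.0], [0.326, -0.268, -0.025, 9.6, 14.8, -43.5, 1.0]]]
CALL [[[0.041, 0.003, 0.01, 1.0, 1.4, -4.3, 1.0], [0.082, 0.007, 0.02, 2.0, 2.9, -8.7, 1.0], [0.123, 0.01, 0.03, 3.0, 4.4, -13.0, 1.0], [0.164, 0.013, 0.039, 3.9, 5.9, -17.4, 1.0], [0.205, 0.017, 0.049, 4.9, 7.4, -21.7, 1.0]]]
end cmd [0.5474, -0.0303, 0.2598] [-179.98, -25.05, 89.97]
[0.5475     0.03267966 0.09297744] [0.5475     0.22667474 0.18069632]
```

Call:
arm_command([
  [[0.033, -0.027, -0.002, 1.0, 1.5, -4.3, 1.0], [0.065, -0.054, -0.005, 1.9, 3.0, -8.7, 1.0], [0.098, -0.081, -0.007, 2.9, 4.4, -13.0, 1.0], [0.13, -0.107, -0.01, 3.9, 5.9, -17.4, 1.0], [0.163, -0.134, -0.012, 4.8, 7.4, -21.7, 1.0], [0.196, -0.161, -0.015, 5.8, 8.9, -26.1, 1.0], [0.228, -0.188, -0.017, 6.8, 10.3, -30.4, 1.0], [0.261, -0.215, -0.02, 7.7, 11.8, -34.8, 1.0], [0.293, -0.242, -0.022, 8.7, 13.3, -39.1, 1.0], [0.326, -0.268, -0.025, 9.6, 14.8, -43.5, 1.0]],
], newtons=20)

```text
time_s: 2.45
tool_pos: [0.4522, -0.2177, 0.2478]
tool_rot: [-176.6, -16.9, 67.2]
force: [0.6, 0.2, 0.1]
grip_width: 0.0148
```

Call:
arm_command([
  [[0.041, 0.003, 0.01, 1.0, 1.4, -4.3, 1.0], [0.082, 0.007, 0.02, 2.0, 2.9, -8.7, 1.0], [0.123, 0.01, 0.03, 3.0, 4.4, -13.0, 1.0], [0.164, 0.013, 0.039, 3.9, 5.9, -17.4, 1.0], [0.205, 0.017, 0.049, 4.9, 7.4, -21.7, 1.0], [0.205, 0.017, 0.049, 4.9, 7.4, -21.7, 1.0]],
])

```text
time_s: 3.05
tool_pos: [0.5485, -0.0241, 0.2601]
tool_rot: [179.9, -25.3, 90.6]
force: [0.1, 0.4, 0.6]
grip_width: 0.0006
```

```bash
python3 - <<'E'
from h import *
o=get_obs(); print(o["time_s"],o["tool_pos"],o["tool_rot"],o["qpos"].round(1),o["force"].round(2),o["grip_width"])
for n in ["top","side"]:save(read_camera(n),n+"1")
E
```

```text
3.05 [ 0.54852191 -0.02406285  0.26010082] [179.88594409 -25.27793039  90.61603532] [ 43.4  12.  -31.9  92.5 -18.5  83.2  15.6] [0.08 0.39 0.57] 0.0006289761714510066
```

View pics/top1.png

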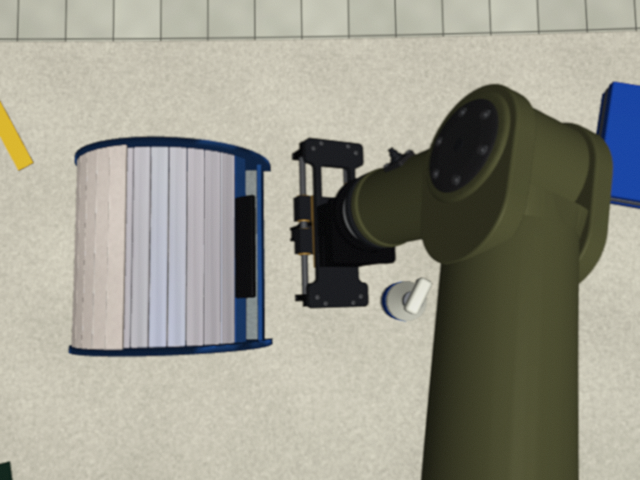

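```bash
python3 - <<'E'
from h import *
o=get_obs(); print(o["time_s"],o["tool_pos"],o["tool_rot"],o["force"].round(2))
p,r=pose([.5474,-.0303,.2598],[180,-25.05,90])
a=30
def go(ths,s): return [(openC(t,a),Rt(a),s) for t in ths]
pre=openC(.62,a)+[0,-.02,-.01]
rows(p,r,[(pre+[0,-.03,.0],Rt(a),.04),(pre,Rt(a),.02)],1.0)
rows(pre.round(3),Rt(a),go(np.arange(.62,1.87,.045),.02),1.0)
E
```

```text
3.15 [ 0.54715245 -0.03006003  0.25914919] [-179.95616508  -25.02124829   90.06897453] [-0.31 -0.61 -0.62]
CALL [[[-0.01, 0.0, 0.032, 0.0, 1.0, 0.0, 1.0], [-0.021, 0.0, 0.063, 0.0, 2.0, 0.0, 1.0], [-0.031, 0.0, 0.095, 0.0, 3.0, 0.0, 1.0], [-0.042, 0.0, 0.127, 0.0, 4.0, 0.0, 1.0], [-0.052, 0.0, 0.158, 0.0, 4.9, 0.0, 1.0], [-0.038, 0.0, 0.165, 0.0, 4.9, 0.0, 1.0], [-0.025, 0.0, 0.171, 0.0, 4.9, 0.0, 1.0]]]
end cmd [0.5474, 0.0195, 0.0943] [180.0, -29.95, 90.0]
CALL [[[0.011, 0.0, 0.0, 0.0, 0.0, 0.0, 1.0], [0.022, -0.001, 0.001, 0.0, 0.0, 0.0, 1.0], [0.03, -0.001, -0.003, 0.0, 0.0, 0.0, 1.0], [0.038, -0.001, -0.006, 0.0, 0.0, 0.0, 1.0], [0.046, -0.001, -0.009, 0.0, 0.0, 0.0, 1.0], [0.054, -0.001, -0.011, 0.0, 0.0, 0.0, 1.0], [0.062, -0.001, -0.013, 0.0, 0.0, 0.0, 1.0], [0.071, -0.001, -0.015, 0.0, 0.0, 0.0, 1.0], [0.079, -0.001, -0.016, 0.0, 0.0, 0.0, 1.0], [0.088, -0.001, -0.017, 0.0, 0.0, 0.0, 1.0]]]
CALL [[[0.008, 0.0, -0.001, 0.0, 0.0, 0.0, 1.0], [0.016, 0.0, -0.001, 0.0, 0.0, 0.0, 1.0], [0.024, 0.0, -0.001, 0.0, 0.0, 0.0, 1.0], [0.032, 0.0, -0.001, 0.0, 0.0, 0.0, 1.0], [0.039, 0.0, 0.0, 0.0, 0.0, 0.0, 1.0], [0.047, 0.0, 0.001, 0.0, 0.0, 0.0, 1.0], [0.054, 0.0, 0.003, 0.0, 0.0, 0.0, 1.0], [0.062, 0.0, 0.005, 0.0, 0.0, 0.0, 1.0], [0.069, 0.0, 0.007, 0.0, 0.0, 0.0, 1.0], [0.076, 0.0, 0.009, 0.0, 0.0, 0.0, 1.0]]]
CALL [[[0.007, 0.0, 0.003, 0.0, 0.0, 0.0, 1.0], [0.014, 0.0, 0.006, 0.0, 0.0, 0.0, 1.0], [0.021, 0.0, 0.01, 0.0, 0.0, 0.0, 1.0], [0.028, 0.0, 0.013, 0.0, 0.0, 0.0, 1.0], [0.034, 0.0, 0.017, 0.0, 0.0, 0.0, 1.0], [0.041, 0.0, 0.022, 0.0, 0.0, 0.0, 1.0], [0.047, 0.0, 0.026, 0.0, 0.0, 0.0, 1.0], [0.053, 0.0, 0.031, 0.0, 0.0, 0.0, 1.0], [0.058, 0.0, 0.036, 0.0, 0.0, 0.0, 1.0]]]
end cmd [0.547, 0.2263, 0.1808] [180.0, -30.0, 90.0]
```

Call:
arm_command([
  [[-0.01, 0.0, 0.032, 0.0, 1.0, 0.0, 1.0], [-0.021, 0.0, 0.063, 0.0, 2.0, 0.0, 1.0], [-0.031, 0.0, 0.095, 0.0, 3.0, 0.0, 1.0], [-0.042, 0.0, 0.127, 0.0, 4.0, 0.0, 1.0], [-0.052, 0.0, 0.158, 0.0, 4.9, 0.0, 1.0], [-0.038, 0.0, 0.165, 0.0, 4.9, 0.0, 1.0], [-0.025, 0.0, 0.171, 0.0, 4.9, 0.0, 1.0]],
])

```text
time_s: 3.85
tool_pos: [0.547, 0.0192, 0.0942]
tool_rot: [-179.9, -30.0, 89.8]
force: [1.7, 0.2, 0.5]
grip_width: 0.0006
```

Call:
arm_command([
  [[0.011, 0.0, 0.0, 0.0, 0.0, 0.0, 1.0], [0.022, 0.0, 0.001, 0.0, 0.0, 0.0, 1.0], [0.03, 0.0, -0.003, 0.0, 0.0, 0.0, 1.0], [0.038, 0.0, -0.006, 0.0, 0.0, 0.0, 1.0], [0.046, 0.0, -0.009, 0.0, 0.0, 0.0, 1.0], [0.054, 0.0, -0.011, 0.0, 0.0, 0.0, 1.0], [0.062, 0.0, -0.013, 0.0, 0.0, 0.0, 1.0], [0.071, 0.0, -0.015, 0.0, 0.0, 0.0, 1.0], [0.079, 0.0, -0.016, 0.0, 0.0, 0.0, 1.0], [0.088, 0.0, -0.017, 0.0, 0.0, 0.0, 1.0]],
])

```text
time_s: 4.85
tool_pos: [0.5473, 0.0873, 0.1529]
tool_rot: [-180.0, -30.0, 90.0]
force: [0.5, -1.7, 0.2]
grip_width: 0.0002
```

```bash
python3 - <<'E'
from h import *
o=get_obs(); print(o["time_s"],o["tool_pos"],o["tool_rot"],o["force"].round(2))
save(read_camera("side"),"side2")
E
```

```text
4.85 [0.54730603 0.08729975 0.15293063] [-179.98895994  -29.9505075    89.95517175] [ 0.47 -1.68  0.21]
```

View pics/side2.png

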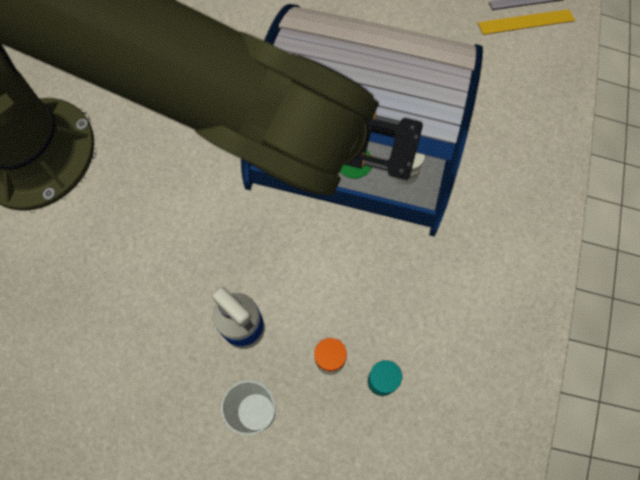

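The side view shows the cover rising with the gripper, and a white cap visible at about (418,163). I'll continue the arc.

Call:
arm_command([
  [[0.008, 0.0, -0.001, 0.0, 0.0, 0.0, 1.0], [0.016, 0.0, -0.001, 0.0, 0.0, 0.0, 1.0], [0.024, 0.0, -0.001, 0.0, 0.0, 0.0, 1.0], [0.032, 0.0, -0.001, 0.0, 0.0, 0.0, 1.0], [0.039, 0.0, 0.0, 0.0, 0.0, 0.0, 1.0], [0.047, 0.0, 0.001, 0.0, 0.0, 0.0, 1.0], [0.054, 0.0, 0.003, 0.0, 0.0, 0.0, 1.0], [0.062, 0.0, 0.005, 0.0, 0.0, 0.0, 1.0], [0.069, 0.0, 0.007, 0.0, 0.0, 0.0, 1.0], [0.076, 0.0, 0.009, 0.0, 0.0, 0.0, 1.0]],
])

```text
time_s: 5.9
tool_pos: [0.5471, 0.1579, 0.1827]
tool_rot: [-180.0, -29.9, 90.0]
force: [-0.8, -0.8, -1.3]
grip_width: 0.0003
```

Call:
arm_command([
  [[0.007, 0.0, 0.003, 0.0, 0.0, 0.0, 1.0], [0.014, 0.0, 0.006, 0.0, 0.0, 0.0, 1.0], [0.021, 0.0, 0.01, 0.0, 0.0, 0.0, 1.0], [0.028, 0.0, 0.013, 0.0, 0.0, 0.0, 1.0], [0.034, 0.0, 0.017, 0.0, 0.0, 0.0, 1.0], [0.041, 0.0, 0.022, 0.0, 0.0, 0.0, 1.0], [0.047, 0.0, 0.026, 0.0, 0.0, 0.0, 1.0], [0.053, 0.0, 0.031, 0.0, 0.0, 0.0, 1.0], [0.058, 0.0, 0.036, 0.0, 0.0, 0.0, 1.0], [0.058, 0.0, 0.036, 0.0, 0.0, 0.0, 1.0]],
])

```text
time_s: 6.9
tool_pos: [0.5472, 0.2261, 0.1803]
tool_rot: [180.0, -29.9, 90.0]
force: [0.1, -0.7, 1.2]
grip_width: 0.0003
```

Call:
arm_command([
  [[0.001, 0.0, 0.001, 0, 0, 0, 1.0], [0.003, 0.0, 0.003, 0, 0, 0, 1.0], [0.004, 0.0, 0.004, 0, 0, 0, 1.0], [0.004, 0.0, 0.004, 0, 0, 0, 1.0]],
])

```text
time_s: 7.3
tool_pos: [0.5477, 0.2271, 0.1793]
tool_rot: [-179.9, -29.7, 89.8]
force: [-6.4, -11.7, 11.9]
grip_width: 0.0006
```

```bash
python3 - <<'E'
from h import *
p,r=pose([.547,.2319,.1794],[180,-30,90])
rows(p,r,[([.5475,.19,.25],Rt(20),.03),([.5983,-.2047,.20],Rt(0,0))],1.0)
E
```

```text
CALL [[[0.0, 0.0, -0.027, 0.0, -3.3, 0.0, 1.0], [-0.001, 0.0, -0.055, 0.0, -6.7, 0.0, 1.0], [-0.001, 0.0, -0.082, 0.0, -10.0, 0.0, 1.0], [-0.034, 0.005, -0.096, -2.1, -11.4, 7.9, 1.0], [-0.068, 0.01, -0.11, -4.3, -12.8, 15.9, 1.0], [-0.101, 0.014, -0.124, -6.4, -14.1, 23.9, 1.0], [-0.134, 0.019, -0.138, -8.5, -15.4, 31.8, 1.0], [-0.168, 0.024, -0.152, -10.7, -16.7, 39.8, 1.0], [-0.201, 0.028, -0.166, -12.8, -17.9, 47.8, 1.0], [-0.234, 0.033, -0.18, -14.9, -19.1, 55.8, 1.0]]]
CALL [[[-0.016, 0.033, 0.0, -1.5, -1.4, 8.1, 1.0], [-0.032, 0.066, 0.001, -2.9, -2.8, 16.2, 1.0], [-0.047, 0.099, 0.001, -4.3, -4.3, 24.2, 1.0], [-0.063, 0.132, 0.002, -5.8, -5.7, 32.3, 1.0]]]
end cmd [0.5982, -0.2047, 0.1997] [179.96, -0.0, 0.03]
```

Call:
arm_command([
  [[0.0, 0.0, -0.027, 0.0, -3.3, 0.0, 1.0], [-0.001, 0.0, -0.055, 0.0, -6.7, 0.0, 1.0], [-0.001, 0.0, -0.082, 0.0, -10.0, 0.0, 1.0], [-0.034, 0.005, -0.096, -2.1, -11.4, 7.9, 1.0], [-0.068, 0.01, -0.11, -4.3, -12.8, 15.9, 1.0], [-0.101, 0.014, -0.124, -6.4, -14.1, 23.9, 1.0], [-0.134, 0.019, -0.138, -8.5, -15.4, 31.8, -1.0], [-0.168, 0.024, -0.152, -10.7, -16.7, 39.8, -1.0], [-0.201, 0.028, -0.166, -12.8, -17.9, 47.8, -1.0], [-0.234, 0.033, -0.18, -14.9, -19.1, 55.8, -1.0]],
])

```text
time_s: 8.3
tool_pos: [0.5799, -0.0631, 0.2179]
tool_rot: [-176.1, -6.9, 31.8]
force: [1.0, -0.3, -0.7]
grip_width: 0.0246
```

Call:
arm_command([
  [[-0.016, 0.033, 0.0, -1.5, -1.4, 8.1, -1.0], [-0.032, 0.066, 0.001, -2.9, -2.8, 16.2, -1.0], [-0.047, 0.099, 0.001, -4.3, -4.3, 24.2, -1.0], [-0.063, 0.132, 0.002, -5.8, -5.7, 32.3, -1.0], [-0.063, 0.132, 0.002, -5.8, -5.7, 32.3, -1.0], [-0.063, 0.132, 0.002, -5.8, -5.7, 32.3, -1.0], [-0.063, 0.132, 0.002, -5.8, -5.7, 32.3, -1.0]],
])

```text
time_s: 9.0
tool_pos: [0.5984, -0.2041, 0.1996]
tool_rot: [180.0, 0.0, 0.2]
force: [0.6, 0.2, 0.0]
grip_width: 0.0801
```

```bash
python3 - <<'E'
from h import *
for n in ["top","side","wrist"]:
    c=read_camera(n); save(c,n+"3"); np.save(f"W_{n}.npy",cloud(c)); np.save(f"I_{n}.npy",c["img"])
    W=cloud(c); hsv=cv2.cvtColor(c["img"],cv2.COLOR_RGB2HSV)
    for nm,m,zz in [("green",(hsv[...,0]>40)&(hsv[...,0]<75)&(hsv[...,1]>150)&(hsv[...,2]>60),.014),("orange",(hsv[...,0]<14)&(hsv[...,1]>180)&(hsv[...,2]>120),.064)]:
        nl,l,s,ce=cv2.connectedComponentsWithStats(m.astype(np.uint8))
        for k in range(1,nl):
            if s[k,4]>80:
                P=W[l==k]; u=ce[k]; print(n,nm,u.round(1),s[k],"mid",((np.nanmin(P,0)+np.nanmax(P,0))/2).round(4),np.nanmedian(P,0).round(4),"ray",px2w(c,*u,planez=zz).round(4))
o=get_obs(); print(o["time_s"],o["tool_pos"],o["tool_rot"],o["qpos"].round(1),o["force"].round(2),o["grip_width"])
E
```

```text
top green [219.6 251.4] [204 236  33  32 836] mid [0.5498 0.1193 0.0141] [0.5501 0.1197 0.0138] ray [0.5497 0.1199 0.014 ]
top orange [407.8 224.2] [395 218  25  14 245] mid [ 0.5782 -0.1884  0.1696] [ 0.5866 -0.2052  0.0637] ray [ 0.5865 -0.2049  0.064 ]
side orange [330.3 350.2] [315 338  28  28 384] mid [ 0.598  -0.2118  0.1879] [ 0.6012 -0.201   0.0642] ray [ 0.5987 -0.2003  0.064 ]
wrist green [ 15.5 261.9] [   0  233   37   55 1592] mid [0.5509 0.114  0.0129] [0.5494 0.1128 0.0134] ray [0.5504 0.112  0.014 ]
wrist orange [317.  230.1] [ 292  206   52   50 1901] mid [ 0.5891 -0.2003  0.0323] [ 0.5993 -0.2022  0.0633] ray [ 0.5994 -0.2022  0.064 ]
9.15 [ 0.59841019 -0.20444527  0.20005888] [ 1.79916775e+02 -1.95023493e-02  1.38694175e-01] [ 31.3  17.9 -18.5  87.2   5.8  75.9 -77.6] [ 0.67 -0.9  -0.32] 0.08532275550320022
```

View pics/side3.png

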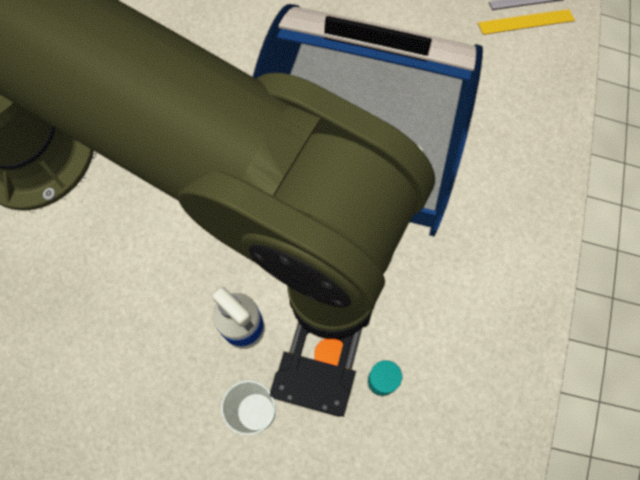

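View pics/top3.png

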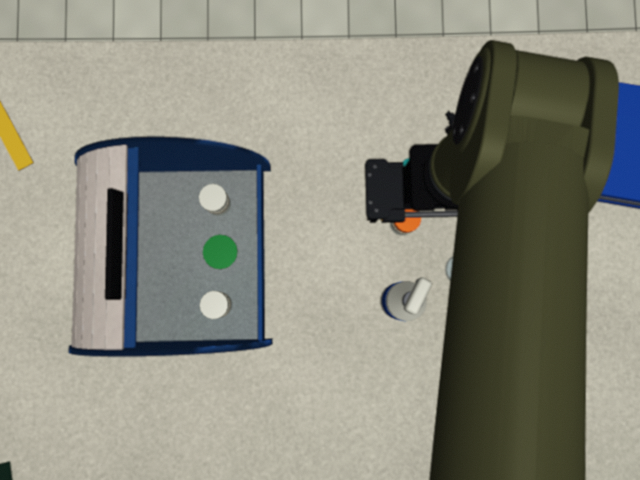

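View pics/wrist3.png

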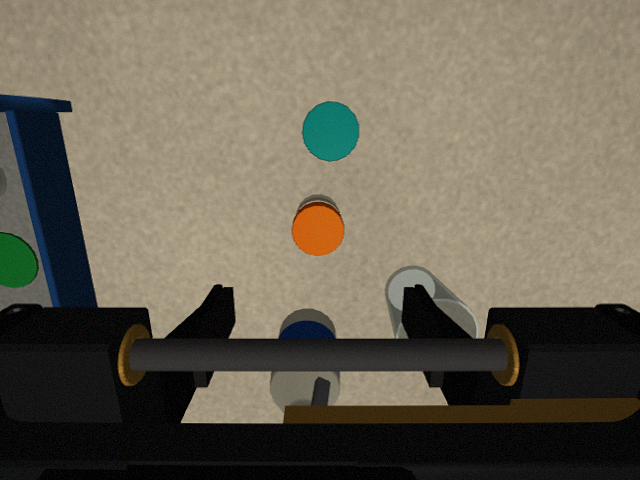

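The cover is fully open, with the lip at (115,245) in the top view. The pad is empty at (220,251), between white jars at (213,198) and (214,305). The jar sits centred under the gripper, so I'll descend and grasp.

Call:
arm_command([
  [[0.001, 0, 0.03, 0, 0, 0, -1], [0.001, 0, 0.06, 0, 0, 0, -1], [0.001, 0, 0.09, 0, 0, 0, -1], [0.001, 0, 0.12, 0, 0, 0, -1], [0.001, 0, 0.145, 0, 0, 0, -1], [0.001, 0, 0.165, 0, 0, 0, -1], [0.001, 0, 0.18, 0, 0, 0, -1], [0.001, 0, 0.19, 0, 0, 0, -1], [0.001, 0, 0.19, 0, 0, 0, -1]],
])

```text
time_s: 10.05
tool_pos: [0.5984, -0.2057, 0.0086]
tool_rot: [179.9, 0.1, 0.0]
force: [0.3, -0.2, 0.0]
grip_width: 0.0873
```

Call:
arm_command([
  [[0, 0, 0, 0, 0, 0, 0.1], [0, 0, 0, 0, 0, 0, 0.2], [0, 0, 0, 0, 0, 0, 0.3], [0, 0, 0, 0, 0, 0, 0.4], [0, 0, 0, 0, 0, 0, 0.5], [0, 0, 0, 0, 0, 0, 0.6], [0, 0, 0, 0, 0, 0, 0.6]],
], newtons=12)

```text
time_s: 10.75
tool_pos: [0.5993, -0.206, 0.0098]
tool_rot: [179.9, 0.0, 0.0]
force: [0.2, 0.6, 0.3]
grip_width: 0.0459
```

Call:
arm_command([
  [[0, 0, 0, 0, 0, 0, 1], [0, 0, 0, 0, 0, 0, 1], [0, 0, 0, 0, 0, 0, 1], [0, 0, 0, 0, 0, 0, 1]],
], newtons=15)

```text
time_s: 11.15
tool_pos: [0.5993, -0.206, 0.0097]
tool_rot: [179.9, 0.0, 0.0]
force: [-0.5, 0.3, 1.6]
grip_width: 0.0455
```

Call:
arm_command([
  [[0, 0, -0.01, 0, 0, 0, 1], [0, 0, -0.03, 0, 0, 0, 1], [0, 0, -0.06, 0, 0, 0, 1], [0, 0, -0.09, 0, 0, 0, 1], [0, 0, -0.12, 0, 0, 0, 1], [0, 0, -0.15, 0, 0, 0, 1], [0, 0, -0.18, 0, 0, 0, 1], [0, 0, -0.2, 0, 0, 0, 1], [0, 0, -0.2, 0, 0, 0, 1]],
])

```text
time_s: 12.05
tool_pos: [0.6011, -0.2065, 0.2138]
tool_rot: [179.7, -0.3, -0.0]
force: [-0.6, 0.5, -0.7]
grip_width: 0.0456
```

```bash
python3 - <<'E'
from h import *
o=get_obs(); print(o["time_s"],o["tool_pos"],o["tool_rot"],o["qpos"].round(1),o["force"].round(2),o["grip_width"])
for n in ["side","wrist"]:
    c=read_camera(n); save(c,n+"4")
p,r=pose([.5992,-.2047,.2097],[180,0,0])
rows(p,r,[([.5497,.03,.21],Rt(0,90),.03),([.5497,.1195,.19],Rt(0,90),.03)],1.0)
E
```

```text
12.05 [ 0.60107714 -0.20648678  0.21377957] [ 1.79748802e+02 -3.49951865e-01 -5.57624360e-04] [ 31.3  17.6 -18.5  86.    5.8  77.  -77.6] [-0.65  0.5  -0.67] 0.045632645838623406
CALL [[[-0.004, -0.021, 0.0, 0.0, 0.0, -8.2, 1.0], [-0.009, -0.043, 0.0, 0.0, 0.0, -16.4, 1.0], [-0.013, -0.064, 0.0, 0.0, 0.0, -24.5, 1.0], [-0.018, -0.085, 0.0, 0.0, 0.0, -32.7, 1.0], [-0.022, -0.107, 0.0, 0.0, 0.0, -40.9, 1.0], [-0.027, -0.128, 0.0, 0.0, 0.0, -49.1, 1.0], [-0.031, -0.149, 0.0, 0.0, 0.0, -57.3, 1.0], [-0.036, -0.171, 0.0, 0.0, 0.0, -65.5, 1.0], [-0.04, -0.192, 0.0, 0.0, 0.0, -73.6, 1.0], [-0.045, -0.213, 0.0, 0.0, 0.0, -81.8, 1.0]]]
CALL [[[0.021, -0.008, 0.0, 0.0, 0.0, -8.2, 1.0], [0.043, -0.011, 0.005, 0.0, 0.0, -8.2, 1.0], [0.065, -0.014, 0.01, 0.0, 0.0, -8.2, 1.0], [0.087, -0.017, 0.015, 0.0, 0.0, -8.2, 1.0], [0.109, -0.02, 0.02, 0.0, 0.0, -8.2, 1.0]]]
end cmd [0.55, 0.119, 0.1897] [180.0, 0.0, 90.0]
```

View pics/wrist4.png

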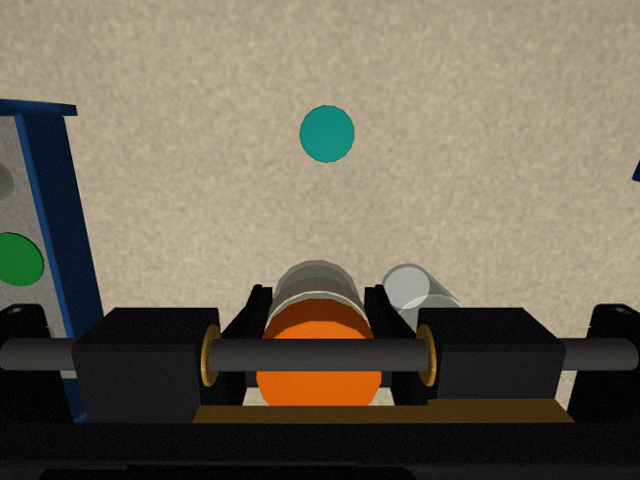

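View pics/side4.png

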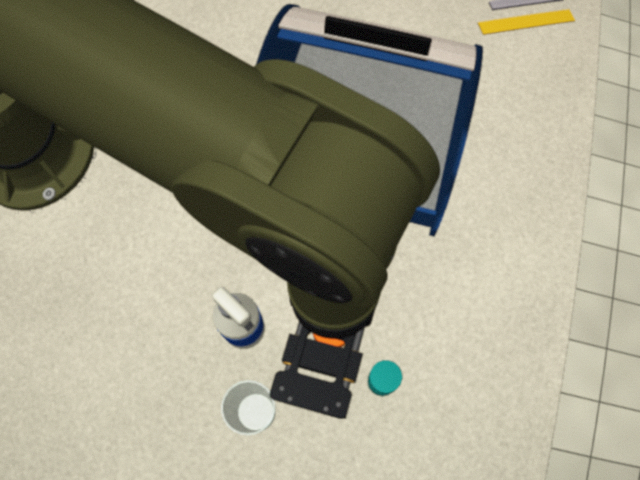

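```bash
python3 - <<'E'
from h import *
cw=read_camera("wrist"); o=np.array(cw["origin"]); print(o, get_obs()["tool_pos"])
for n in ["side","top"]:
    c=read_camera(n); W=cloud(c); u=w2px(c,[o])[0]; print(n,u, )
    A=att(c); print(" cam depth",(A.T@(o-np.array(c["origin"])))[2], "zmap near", c["z_map"][int(u[1])-15:int(u[1])+16:6,int(u[0])-15:int(u[0])+16:6].round(2))
    im=c["img"].copy(); cv2.circle(im,tuple(int(x) for x in u),4,(255,0,0),1)
    x,y=[int(v) for v in u]; cr=im[max(0,y-90):y+90,max(0,x-90):x+90]; cv2.imwrite(f"pics/crop_{n}.png",cv2.resize(cr,(540,540))[...,::-1])
E
```

```text
[ 0.68206713 -0.20443854  0.37084533] [ 0.59838799 -0.20577595  0.20822038]
side [422.7153316  321.34694884]
 cam depth 0.5161657288036815 zmap near [[0.9  0.9  0.9  0.9  0.9  0.9 ]
 [0.9  0.9  0.9  0.89 0.9  0.9 ]
 [0.89 0.89 0.89 0.89 0.89 0.89]
 [0.89 0.89 0.89 0.89 0.89 0.89]
 [0.89 0.88 0.89 0.89 0.89 0.89]
 [0.88 0.88 0.88 0.88 0.88 0.88]]
top [453.14982486 100.91063606]
 cam depth 0.6070908783915938 zmap near [[0.99 0.99 0.99 0.99 0.99 0.4 ]
 [0.99 0.99 0.99 0.99 0.99 0.4 ]
 [0.99 0.99 0.99 0.99 0.42 0.39]
 [0.99 0.99 0.98 0.99 0.41 0.39]
 [0.99 0.99 0.5  0.5  0.41 0.39]
 [0.98 0.99 0.98 0.49 0.4  0.38]]
```

View pics/crop_side.png

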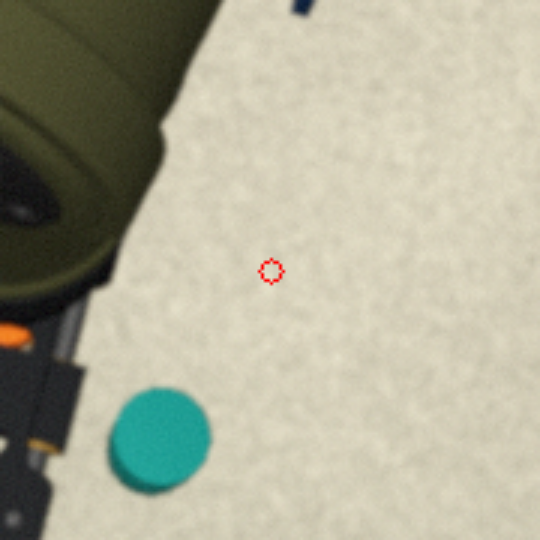

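View pics/crop_top.png

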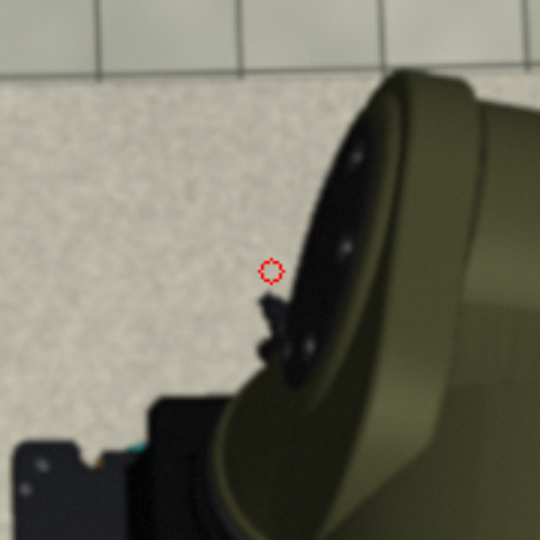

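There's no physical camera body low enough to hit the lip, only a bracket about 0.25 m above the TCP. I'll carry on with jaws along the box width.

Call:
arm_command([
  [[-0.004, -0.021, 0.0, 0.0, 0.0, -8.2, 1.0], [-0.009, -0.043, 0.0, 0.0, 0.0, -16.4, 1.0], [-0.013, -0.064, 0.0, 0.0, 0.0, -24.5, 1.0], [-0.018, -0.085, 0.0, 0.0, 0.0, -32.7, 1.0], [-0.022, -0.107, 0.0, 0.0, 0.0, -40.9, 1.0], [-0.027, -0.128, 0.0, 0.0, 0.0, -49.1, 1.0], [-0.031, -0.149, 0.0, 0.0, 0.0, -57.3, 1.0], [-0.036, -0.171, 0.0, 0.0, 0.0, -65.5, 1.0], [-0.04, -0.192, 0.0, 0.0, 0.0, -73.6, 1.0], [-0.045, -0.213, 0.0, 0.0, 0.0, -81.8, 1.0]],
])

```text
time_s: 13.3
tool_pos: [0.5533, 0.008, 0.2079]
tool_rot: [-179.9, 0.1, 82.2]
force: [-0.2, 0.6, -0.6]
grip_width: 0.0455
```

Call:
arm_command([
  [[0.021, -0.008, 0.0, 0.0, 0.0, -8.2, 1.0], [0.043, -0.011, 0.005, 0.0, 0.0, -8.2, 1.0], [0.065, -0.014, 0.01, 0.0, 0.0, -8.2, 1.0], [0.087, -0.017, 0.015, 0.0, 0.0, -8.2, 1.0], [0.109, -0.02, 0.02, 0.0, 0.0, -8.2, 1.0], [0.109, -0.02, 0.02, 0.0, 0.0, -8.2, 1.0], [0.109, -0.02, 0.02, 0.0, 0.0, -8.2, 1.0]],
])

```text
time_s: 14.0
tool_pos: [0.5492, 0.1179, 0.1879]
tool_rot: [-179.9, 0.1, 90.1]
force: [0.2, -0.5, -0.7]
grip_width: 0.0454
```

```bash
python3 - <<'E'
from h import *
c=read_camera("wrist")
o=get_obs(); print(o["time_s"],o["tool_pos"],o["tool_rot"],o["force"].round(2),o["grip_width"])
for n in ["wrist","side","top"]:
    c=read_camera(n); save(c,n+"5")
    W=cloud(c); hsv=cv2.cvtColor(c["img"],cv2.COLOR_RGB2HSV)
    for nm,m in [("green",(hsv[...,0]>40)&(hsv[...,0]<75)&(hsv[...,1]>150)&(hsv[...,2]>60)),("orange",(hsv[...,0]<14)&(hsv[...,1]>180)&(hsv[...,2]>120)),("white",(hsv[...,1]<40)&(hsv[...,2]>130)&(abs(W[...,2]-.074)<.006)&(abs(W[...,1]-.12)<.05))]:
        nl,l,s,ce=cv2.connectedComponentsWithStats(m.astype(np.uint8))
        for k in range(1,nl):
            if s[k,4]>80:
                P=W[l==k]; print(n,nm,ce[k].round(1),s[k],"min",np.nanmin(P,0).round(4),"max",np.nanmax(P,0).round(4),"med",np.nanmedian(P,0).round(4))
E
```

```text
14.05 [0.54964942 0.11689247 0.18824579] [-1.79902100e+02  1.48793311e-01  8.99854760e+01] [ 0.11  0.06 -0.61] 0.04542331478226058
wrist green [320.6 214.7] [ 290  184   63   62 3027] min [0.5221 0.0923 0.011 ] max [0.5817 0.1529 0.0157] med [0.5519 0.1233 0.0134]
wrist orange [316.9 317.3] [ 262  299  111   40 2245] min [0.526  0.1176 0.2109] max [0.5726 0.1411 0.2435] med [0.5489 0.1384 0.2348]
wrist orange [323.3 371.9] [256 371 126  16 143] min [0.5269 0.1092 0.2359] max [0.5731 0.1453 0.2752] med [0.5508 0.1444 0.274 ]
wrist white [427.7 229.8] [ 400  202   57   56 2405] min [0.6145 0.1019 0.0689] max [0.6601 0.1473 0.0761] med [0.6368 0.1251 0.0734]
wrist white [205.5 233.2] [ 178  207   56   53 2345] min [0.4361 0.0997 0.0695] max [0.4811 0.1438 0.0757] med [0.4589 0.1223 0.0733]
side green [354.  161.5] [337 146  35  32 869] min [0.5239 0.0899 0.0086] max [0.5822 0.149  0.0193] med [0.553  0.1187 0.014 ]
side orange [359.9  80.4] [343  75  34  12 206] min [0.5286 0.09   0.2398] max [0.5732 0.1228 0.2839] med [0.5512 0.117  0.243 ]
side orange [356.1  92.3] [344  87  26  10 139] min [0.5338 0.0819 0.239 ] max [0.5673 0.1034 0.2723] med [0.5507 0.0977 0.2427]
side white [298.4 130. ] [285 118  28  25 548] min [0.4371 0.0967 0.0692] max [0.4819 0.1423 0.0787] med [0.4595 0.1189 0.0736]
side white [409.6 155.2] [396 143  28  25 564] min [0.617  0.0994 0.0688] max [0.6606 0.1446 0.0783] med [0.6386 0.1216 0.0735]
top green [225.5 251.2] [215 235  22  33 481] min [0.5209 0.0783 0.0092] max [0.5784 0.1281 0.2804] med [0.5502 0.1102 0.0137]
top white [220.7 195.2] [215 185  11  23 140] min [0.6189 0.1005 0.0706] max [0.6565 0.1181 0.0774] med [0.6387 0.1076 0.0736]
top white [216.4 307.4] [201 291  27  28 370] min [0.4349 0.0968 0.0682] max [0.4788 0.1397 0.0777] med [0.4497 0.1122 0.0737]
```

View pics/wrist5.png

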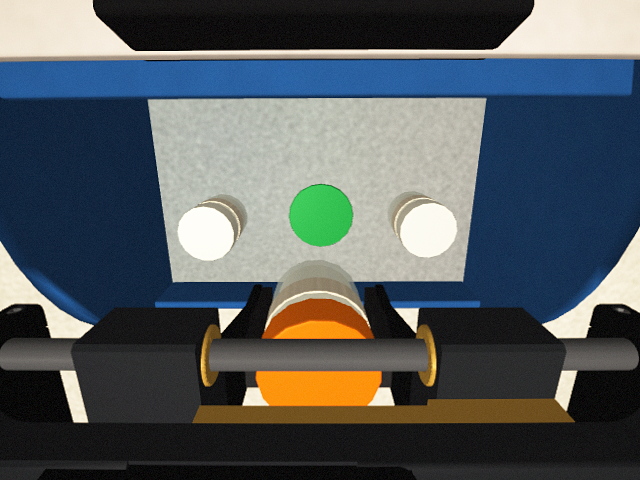

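View pics/side5.png

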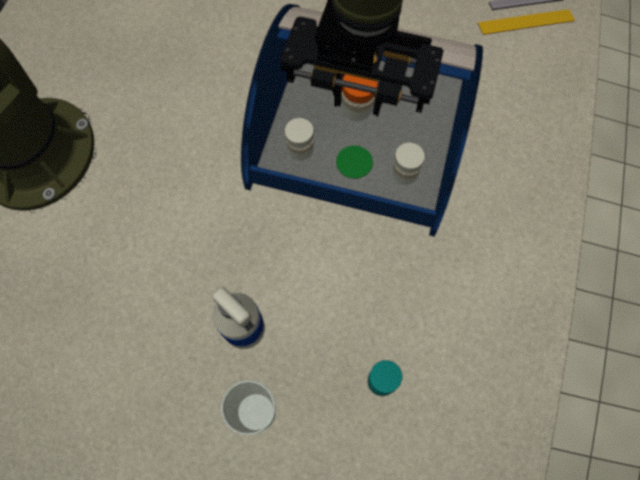

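View pics/top5.png

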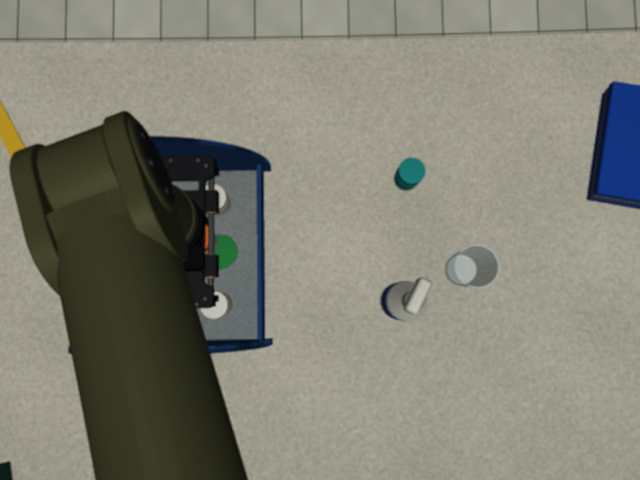

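Wrist and side views agree that the pad is about 2 mm to +x of the held jar, and the jar hangs upright. I'll correct for that while descending.

Call:
arm_command([
  [[0.002, 0.002, 0.02, 0, 0, 0, 1], [0.002, 0.002, 0.045, 0, 0, 0, 1], [0.002, 0.002, 0.07, 0, 0, 0, 1], [0.002, 0.002, 0.095, 0, 0, 0, 1], [0.002, 0.002, 0.115, 0, 0, 0, 1], [0.002, 0.002, 0.13, 0, 0, 0, 1], [0.002, 0.002, 0.14, 0, 0, 0, 1], [0.002, 0.002, 0.148, 0, 0, 0, 1], [0.002, 0.002, 0.152, 0, 0, 0, 1], [0.002, 0.002, 0.152, 0, 0, 0, 1]],
])

```text
time_s: 15.2
tool_pos: [0.552, 0.1196, 0.037]
tool_rot: [-180.0, 0.1, 90.0]
force: [0.1, 0.6, -1.1]
grip_width: 0.0455
```

```bash
python3 - <<'E'
from h import *
for n in ["side","wrist"]:
    c=read_camera(n); save(c,n+"6")
    W=cloud(c); hsv=cv2.cvtColor(c["img"],cv2.COLOR_RGB2HSV)
    for nm,m in [("green",(hsv[...,0]>40)&(hsv[...,0]<75)&(hsv[...,1]>150)&(hsv[...,2]>60)),("orange",(hsv[...,0]<14)&(hsv[...,1]>180)&(hsv[...,2]>120))]:
        P=W[m]; print(n,nm,len(P),np.nanpercentile(P,[1,50,99],axis=0).round(4).tolist())
o=get_obs(); print(o["time_s"],o["tool_pos"],o["tool_rot"],o["force"].round(2),o["grip_width"])
E
```

```text
side green 285 [[0.5251, 0.0912, 0.0103], [0.5566, 0.1027, 0.0138], [0.5804, 0.1204, 0.0175]]
side orange 201 [[0.5319, 0.0938, 0.0879], [0.5535, 0.1122, 0.0913], [0.5753, 0.1187, 0.1352]]
wrist green 3482 [[0.5226, 0.1153, 0.0117], [0.553, 0.1386, 0.0133], [0.5803, 0.1522, 0.015]]
wrist orange 2507 [[0.5298, 0.11, 0.0709], [0.551, 0.1415, 0.0854], [0.5742, 0.1476, 0.1328]]
15.3 [0.55241991 0.1198195  0.03770778] [1.79951137e+02 9.41331194e-02 9.00186882e+01] [ 0.48  0.05 -1.25] 0.045338507363475083
```

View pics/side6.png

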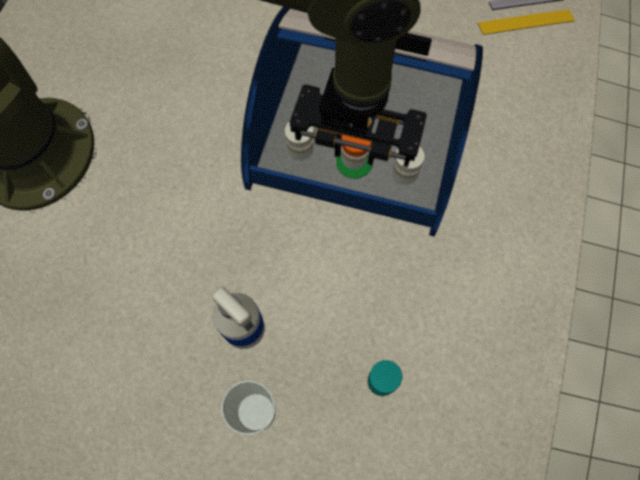

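View pics/wrist6.png

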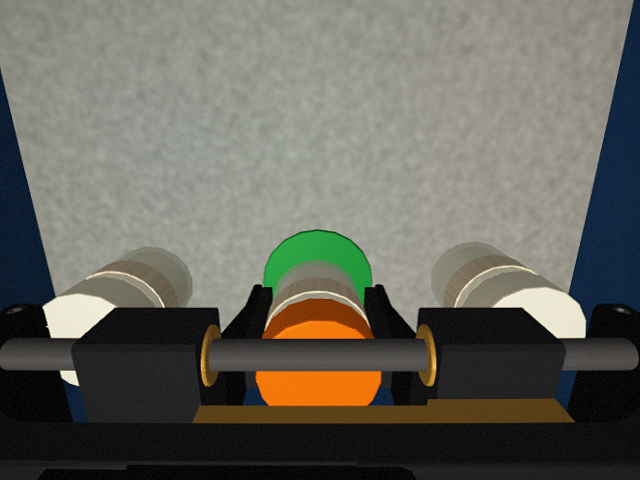

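Call:
arm_command([
  [[0, 0, 0.003, 0, 0, 0, 1], [0, 0, 0.006, 0, 0, 0, 1], [0, 0, 0.008, 0, 0, 0, 1], [0, 0, 0.01, 0, 0, 0, 1], [0, 0, 0.011, 0, 0, 0, 1], [0, 0, 0.011, 0, 0, 0, 1], [0, 0, 0.011, 0, 0, 0, 1]],
])

```text
time_s: 16.0
tool_pos: [0.5519, 0.1196, 0.0261]
tool_rot: [-180.0, 0.1, 90.0]
force: [-0.6, -0.8, -1.1]
grip_width: 0.0451
```

Call:
arm_command([
  [[0, 0, 0.001, 0, 0, 0, 1], [0, 0, 0.001, 0, 0, 0, 1], [0, 0, 0.001, 0, 0, 0, 1]],
])

```text
time_s: 16.3
tool_pos: [0.5519, 0.1196, 0.0251]
tool_rot: [-180.0, 0.1, 90.0]
force: [0.4, -0.1, -1.2]
grip_width: 0.0454
```

Call:
arm_command([
  [[0, 0, 0.001, 0, 0, 0, 1], [0, 0, 0.001, 0, 0, 0, 1], [0, 0, 0.001, 0, 0, 0, 1]],
])

```text
time_s: 16.6
tool_pos: [0.5518, 0.1196, 0.024]
tool_rot: [-180.0, 0.1, 90.0]
force: [0.4, -0.2, -0.9]
grip_width: 0.0453
```

Call:
arm_command([
  [[0, 0, 0.001, 0, 0, 0, 1], [0, 0, 0.001, 0, 0, 0, 1], [0, 0, 0.001, 0, 0, 0, 1]],
])

```text
time_s: 16.9
tool_pos: [0.552, 0.1197, 0.0237]
tool_rot: [-180.0, 0.1, 90.0]
force: [-2.1, -0.6, 5.8]
grip_width: 0.0455
```

Foot contact (about 6 N). Now releasing slowly, only part way.

Call:
arm_command([
  [[0, 0, -0.001, 0, 0, 0, 0.0], [0, 0, -0.001, 0, 0, 0, -0.05], [0, 0, -0.001, 0, 0, 0, -0.1], [0, 0, -0.001, 0, 0, 0, -0.15], [0, 0, -0.001, 0, 0, 0, -0.2], [0, 0, -0.001, 0, 0, 0, -0.25], [0, 0, -0.001, 0, 0, 0, -0.3], [0, 0, -0.001, 0, 0, 0, -0.35], [0, 0, -0.001, 0, 0, 0, -0.4], [0, 0, -0.001, 0, 0, 0, -0.4]],
])

```text
time_s: 17.9
tool_pos: [0.5519, 0.1196, 0.0241]
tool_rot: [-180.0, 0.1, 90.0]
force: [-0.6, 0.2, 1.5]
grip_width: 0.0601
```

Call:
arm_command([
  [[0, 0, -0.005, 0, 0, 0, -0.4], [0, 0, -0.015, 0, 0, 0, -0.4], [0, 0, -0.03, 0, 0, 0, -0.4], [0, 0, -0.05, 0, 0, 0, -0.4], [0, 0, -0.08, 0, 0, 0, -0.4], [0, 0, -0.115, 0, 0, 0, -0.4], [0, 0, -0.15, 0, 0, 0, -0.4], [0, 0, -0.185, 0, 0, 0, -0.4], [0, 0, -0.22, 0, 0, 0, -0.4], [0, 0, -0.24, 0, 0, 0, -0.4]],
])

```text
time_s: 18.9
tool_pos: [0.5529, 0.1209, 0.269]
tool_rot: [179.7, 0.1, 90.1]
force: [-0.3, -0.4, -1.0]
grip_width: 0.0606
```

```bash
python3 - <<'E'
from h import *
for n in ["side","top","wrist"]:
    c=read_camera(n); save(c,n+"7")
    W=cloud(c); hsv=cv2.cvtColor(c["img"],cv2.COLOR_RGB2HSV)
    for nm,m in [("green",(hsv[...,0]>40)&(hsv[...,0]<75)&(hsv[...,1]>150)&(hsv[...,2]>60)),("orange",(hsv[...,0]<14)&(hsv[...,1]>180)&(hsv[...,2]>120)),("white",(hsv[...,1]<40)&(hsv[...,2]>130)&(abs(W[...,2]-.074)<.006)&(abs(W[...,1]-.12)<.05))]:
        P=W[m]; 
        if len(P)>80: print(n,nm,len(P),np.nanpercentile(P,[1,50,99],axis=0).round(4).tolist())
o=get_obs(); print(o["time_s"],o["tool_pos"],o["tool_rot"],o["force"].round(2),o["grip_width"])
E
```

```text
side green 220 [[0.5246, 0.0914, 0.0105], [0.5664, 0.1064, 0.0136], [0.5813, 0.1359, 0.0169]]
side orange 563 [[0.5313, 0.0967, 0.0742], [0.5516, 0.1166, 0.0776], [0.5719, 0.138, 0.0817]]
side white 1108 [[0.4399, 0.0989, 0.0701], [0.6182, 0.1206, 0.0735], [0.6584, 0.1419, 0.077]]
top green 152 [[0.5221, 0.0918, 0.0108], [0.5378, 0.1032, 0.0135], [0.577, 0.1381, 0.0178]]
top orange 575 [[0.5278, 0.0966, 0.0728], [0.5479, 0.1169, 0.0777], [0.5693, 0.1382, 0.0814]]
top white 1168 [[0.4366, 0.0989, 0.07], [0.4757, 0.1207, 0.0737], [0.6559, 0.1427, 0.0772]]
wrist green 636 [[0.5224, 0.1136, 0.0113], [0.5554, 0.1399, 0.0134], [0.5802, 0.1515, 0.0555]]
wrist orange 104 [[0.5304, 0.1142, 0.0616], [0.5519, 0.1409, 0.0716], [0.572, 0.1431, 0.0783]]
wrist white 2977 [[0.4389, 0.1017, 0.0713], [0.4805, 0.1238, 0.0734], [0.6572, 0.145, 0.0751]]
19.05 [0.5527024  0.12059491 0.26660079] [1.79765951e+02 8.84684333e-02 9.00308606e+01] [-0.86 -0.7  -1.41] 0.06120976783657128
```

View pics/side7.png

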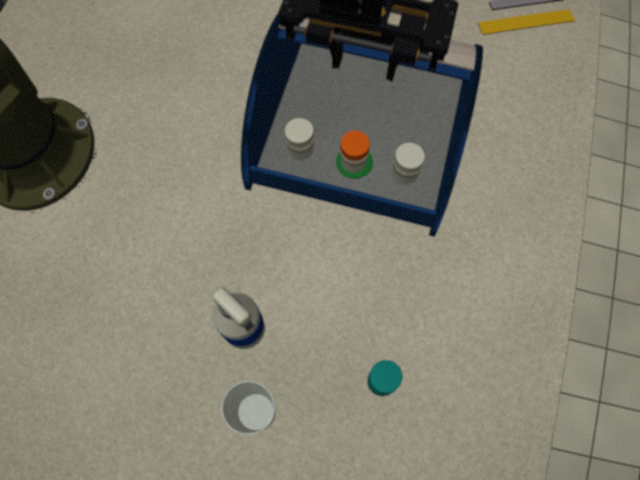

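View pics/wrist7.png

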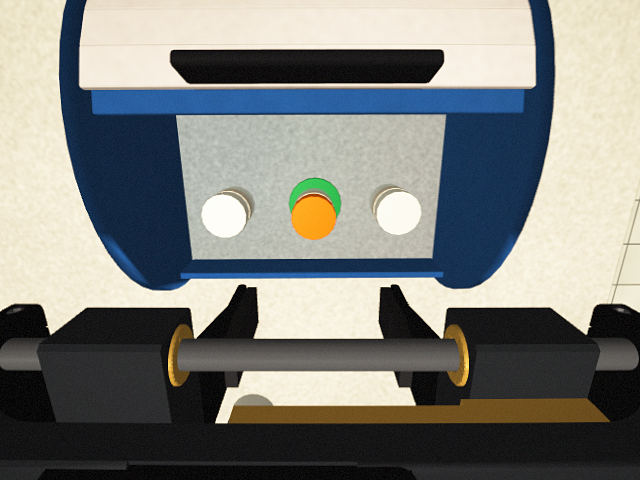

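The orange jar stands upright on the pad about 2 to 3 mm off centre (side view cap at (355,145), pad at (354,162)). The white jars, spray and beaker haven't moved. Now the shutting path.

```bash
cat >> h.py <<'E'
def shutT(th):
    e=np.array([0,-np.cos(th),np.sin(th)]); t=np.array([0,np.sin(th),np.cos(th)])
    if th>np.pi/2: C=.19*e+.005*t+[0,0,-.02]
    else:
        r=.17+.012*min(1,(np.pi/2-th)/.8); C=r*e+.005*t
    return AX+C+[0,.0095,0]
E
python3 - <<'E'
from h import *
p,r=pose([.5522,.1192,.2638],[180,0,90])
Q=Rt(0)
rows(p,r,[([.5475,.29,.265],Q,.03),([.5475,.285,.184],Q,.03),(shutT(1.834)+[0,.012,0],Q,.01)],1.0)
ps=(shutT(1.834)+[0,.012,0]).round(3); print(ps)
rows(ps,Q,[(shutT(t),Q,.02) for t in np.arange(1.834,.36,-.05)],1.0)
o=get_obs(); print(o["tool_pos"],o["tool_rot"])
E
```

```text
CALL [[[0.028, -0.001, 0.0, 0.0, 0.0, 0.0, 1.0], [0.057, -0.002, 0.0, 0.0, 0.0, 0.0, 1.0], [0.085, -0.002, -0.001, 0.0, 0.0, 0.0, 1.0], [0.114, -0.003, -0.001, 0.0, 0.0, 0.0, 1.0], [0.142, -0.004, -0.001, 0.0, 0.0, 0.0, 1.0], [0.171, -0.005, -0.001, 0.0, 0.0, 0.0, 1.0], [0.169, -0.005, 0.026, 0.0, 0.0, 0.0, 1.0], [0.167, -0.005, 0.053, 0.0, 0.0, 0.0, 1.0], [0.166, -0.005, 0.08, 0.0, 0.0, 0.0, 1.0], [0.159, -0.005, 0.081, 0.0, 0.0, 0.0, 1.0]]]
CALL [[[-0.007, 0.0, 0.001, 0.0, 0.0, 0.0, 1.0]]]
end cmd [0.5472, 0.2712, 0.1818] [180.0, 0.0, 90.0]
[0.548 0.271 0.182]
CALL [[[-0.012, -0.001, 0.0, 0.0, 0.0, 0.0, 1.0], [-0.021, -0.001, -0.003, 0.0, 0.0, 0.0, 1.0], [-0.03, -0.001, -0.005, 0.0, 0.0, 0.0, 1.0], [-0.04, -0.001, -0.006, 0.0, 0.0, 0.0, 1.0], [-0.049, -0.001, -0.007, 0.0, 0.0, 0.0, 1.0], [-0.058, -0.001, -0.008, 0.0, 0.0, 0.0, 1.0], [-0.067, -0.001, -0.009, 0.0, 0.0, 0.0, 1.0], [-0.076, -0.001, -0.009, 0.0, 0.0, 0.0, 1.0], [-0.085, -0.001, -0.009, 0.0, 0.0, 0.0, 1.0], [-0.093, -0.001, -0.009, 0.0, 0.0, 0.0, 1.0]]]
CALL [[[-0.009, 0.0, 0.001, 0.0, 0.0, 0.0, 1.0], [-0.018, 0.0, 0.002
[... 216 characters left out ...]
0.0, 0.0, 1.0], [-0.068, 0.0, 0.019, 0.0, 0.0, 0.0, 1.0], [-0.076, 0.0, 0.024, 0.0, 0.0, 0.0, 1.0], [-0.083, 0.0, 0.028, 0.0, 0.0, 0.0, 1.0]]]
CALL [[[-0.008, 0.0, 0.006, 0.0, 0.0, 0.0, 1.0], [-0.015, 0.0, 0.011, 0.0, 0.0, 0.0, 1.0], [-0.022, 0.0, 0.017, 0.0, 0.0, 0.0, 1.0], [-0.028, 0.0, 0.024, 0.0, 0.0, 0.0, 1.0], [-0.034, 0.0, 0.031, 0.0, 0.0, 0.0, 1.0], [-0.039, 0.0, 0.038, 0.0, 0.0, 0.0, 1.0], [-0.044, 0.0, 0.046, 0.0, 0.0, 0.0, 1.0], [-0.049, 0.0, 0.054, 0.0, 0.0, 0.0, 1.0], [-0.053, 0.0, 0.062, 0.0, 0.0, 0.0, 1.0], [-0.057, 0.0, 0.07, 0.0, 0.0, 0.0, 1.0]]]
end cmd [0.547, 0.038, 0.093] [180.0, 0.0, 90.0]
[0.5527024  0.12059491 0.26660079] [1.79765951e+02 8.84684333e-02 9.00308606e+01]
```

Call:
arm_command([
  [[0.028, -0.001, 0.0, 0.0, 0.0, 0.0, 1.0], [0.057, -0.002, 0.0, 0.0, 0.0, 0.0, 1.0], [0.085, -0.002, 0.0, 0.0, 0.0, 0.0, 1.0], [0.114, -0.003, 0.0, 0.0, 0.0, 0.0, 1.0], [0.142, -0.004, 0.0, 0.0, 0.0, 0.0, 1.0], [0.171, -0.005, 0.0, 0.0, 0.0, 0.0, 1.0], [0.169, -0.005, 0.026, 0.0, 0.0, 0.0, 1.0], [0.167, -0.005, 0.053, 0.0, 0.0, 0.0, 1.0], [0.166, -0.005, 0.08, 0.0, 0.0, 0.0, 1.0], [0.166, -0.005, 0.08, 0.0, 0.0, 0.0, 1.0]],
])

```text
time_s: 20.05
tool_pos: [0.544, 0.2837, 0.1786]
tool_rot: [-179.5, 0.3, 90.0]
force: [-0.2, -1.0, 0.3]
grip_width: 0.0007
```

```bash
python3 - <<'E'
from h import *
for n in ["side"]:
    c=read_camera(n); save(c,n+"8")
o=get_obs(); print(o["time_s"],o["tool_pos"],o["tool_rot"],o["force"].round(2),o["grip_width"])
E
```

```text
20.1 [0.54523252 0.2846792  0.18126243] [-179.69451603    0.23125093   90.02433144] [ 0.85 -0.11  1.18] 0.0008431784706582111
```

View pics/side8.png

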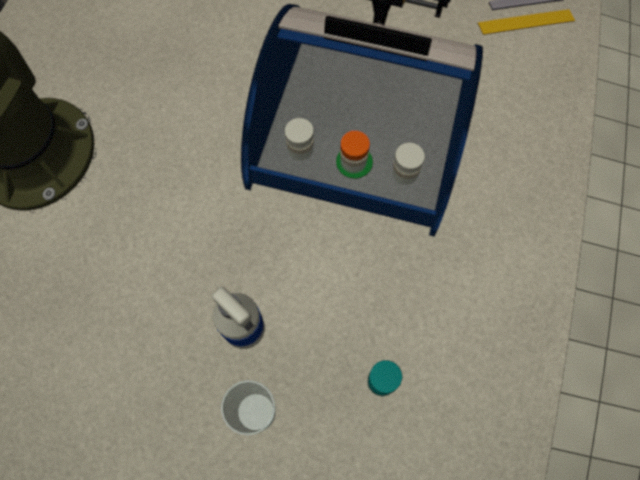

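The fingers sit just behind the lip and the box contents are clear. Pushing the cover forward.

Call:
arm_command([
  [[-0.007, 0.0, 0.001, 0, 0, 0, 1], [-0.014, 0.0, 0.002, 0, 0, 0, 1]],
])

```text
time_s: 20.3
tool_pos: [0.5475, 0.2721, 0.1833]
tool_rot: [179.9, 0.0, 90.0]
force: [0.3, 0.4, -1.1]
grip_width: 0.0005
```

Call:
arm_command([
  [[-0.012, 0.0, 0.0, 0.0, 0.0, 0.0, 1.0], [-0.021, 0.0, -0.003, 0.0, 0.0, 0.0, 1.0], [-0.03, 0.0, -0.005, 0.0, 0.0, 0.0, 1.0], [-0.04, 0.0, -0.006, 0.0, 0.0, 0.0, 1.0], [-0.049, 0.0, -0.007, 0.0, 0.0, 0.0, 1.0], [-0.058, 0.0, -0.008, 0.0, 0.0, 0.0, 1.0], [-0.067, 0.0, -0.009, 0.0, 0.0, 0.0, 1.0], [-0.076, 0.0, -0.009, 0.0, 0.0, 0.0, 1.0], [-0.085, 0.0, -0.009, 0.0, 0.0, 0.0, 1.0], [-0.093, 0.0, -0.009, 0.0, 0.0, 0.0, 1.0]],
])

```text
time_s: 21.3
tool_pos: [0.5465, 0.178, 0.1906]
tool_rot: [-179.9, 0.1, 90.0]
force: [0.2, 2.7, -2.1]
grip_width: 0.0005
```

Call:
arm_command([
  [[-0.009, 0.0, 0.001, 0.0, 0.0, 0.0, 1.0], [-0.018, 0.0, 0.002, 0.0, 0.0, 0.0, 1.0], [-0.026, 0.0, 0.004, 0.0, 0.0, 0.0, 1.0], [-0.035, 0.0, 0.006, 0.0, 0.0, 0.0, 1.0], [-0.043, 0.0, 0.009, 0.0, 0.0, 0.0, 1.0], [-0.052, 0.0, 0.012, 0.0, 0.0, 0.0, 1.0], [-0.06, 0.0, 0.015, 0.0, 0.0, 0.0, 1.0], [-0.068, 0.0, 0.019, 0.0, 0.0, 0.0, 1.0], [-0.076, 0.0, 0.024, 0.0, 0.0, 0.0, 1.0], [-0.083, 0.0, 0.028, 0.0, 0.0, 0.0, 1.0]],
])

```text
time_s: 22.3
tool_pos: [0.5469, 0.0948, 0.1626]
tool_rot: [-180.0, 0.1, 90.0]
force: [0.1, 2.1, -0.2]
grip_width: 0.0005
```

```bash
python3 - <<'E'
from h import *
for n in ["side"]:
    c=read_camera(n); save(c,n+"9")
o=get_obs(); print(o["time_s"],o["tool_pos"],o["tool_rot"],o["force"].round(2),o["grip_width"])
E
```

```text
22.35 [0.54666344 0.09314337 0.16188   ] [-179.90605352    0.19456702   89.90374234] [-0.2   0.13 -0.63] 0.00043666650370397057
```

View pics/side9.png

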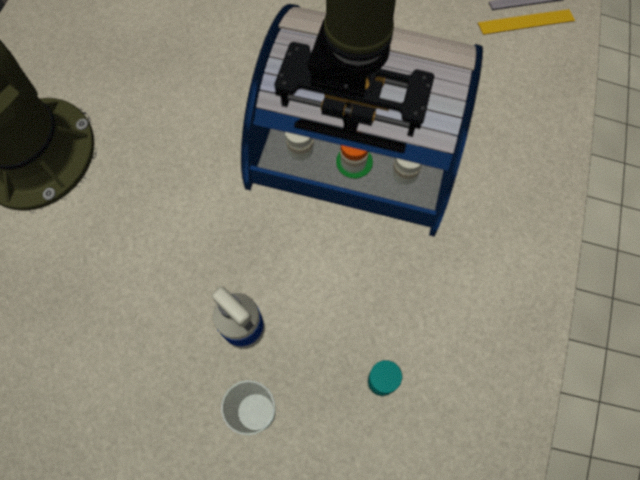

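The cover is rolling shut (lip at about (350,135)). I'll finish the arc.

Call:
arm_command([
  [[-0.008, 0.0, 0.006, 0.0, 0.0, 0.0, 1.0], [-0.015, 0.0, 0.011, 0.0, 0.0, 0.0, 1.0], [-0.022, 0.0, 0.017, 0.0, 0.0, 0.0, 1.0], [-0.028, 0.0, 0.024, 0.0, 0.0, 0.0, 1.0], [-0.034, 0.0, 0.031, 0.0, 0.0, 0.0, 1.0], [-0.039, 0.0, 0.038, 0.0, 0.0, 0.0, 1.0], [-0.044, 0.0, 0.046, 0.0, 0.0, 0.0, 1.0], [-0.049, 0.0, 0.054, 0.0, 0.0, 0.0, 1.0], [-0.053, 0.0, 0.062, 0.0, 0.0, 0.0, 1.0], [-0.057, 0.0, 0.07, 0.0, 0.0, 0.0, 1.0]],
])

```text
time_s: 23.35
tool_pos: [0.547, 0.0384, 0.0926]
tool_rot: [-180.0, 0.1, 90.0]
force: [-1.6, 5.9, 19.9]
grip_width: 0.0003
```

Call:
arm_command([
  [[0, 0, 0.001, 0, 0, 0, 1], [-0.001, 0, 0.002, 0, 0, 0, 1], [-0.001, 0, 0.002, 0, 0, 0, 1]],
])

```text
time_s: 23.65
tool_pos: [0.5472, 0.0386, 0.0927]
tool_rot: [180.0, 0.1, 90.0]
force: [-3.8, 1.2, 11.4]
grip_width: 0.0006
```

Call:
arm_command([
  [[-0.002, 0, -0.01, 0, 0, 0, 1], [-0.01, 0, -0.03, 0, 0, 0, 1], [-0.025, 0, -0.06, 0, 0, 0, 1], [-0.05, 0, -0.09, 0, 0, 0, 1], [-0.075, 0, -0.12, 0, 0, 0, 1], [-0.11, 0, -0.15, 0, 0, 0, 1], [-0.15, 0, -0.17, 0, 0, 0, 1], [-0.19, 0, -0.18, 0, 0, 0, 1], [-0.23, 0, -0.18, 0, 0, 0, 1], [-0.23, 0, -0.18, 0, 0, 0, 1]],
])

```text
time_s: 24.65
tool_pos: [0.5453, -0.2007, 0.2711]
tool_rot: [-179.9, 0.3, 89.4]
force: [-0.4, -0.6, 0.2]
grip_width: 0.0005
```

```bash
python3 - <<'E'
from h import *
o=get_obs(); print(o["time_s"],o["tool_pos"],o["force"].round(2))
for n in ["side","top"]:
    c=read_camera(n); save(c,n+"10")
    W=cloud(c); hsv=cv2.cvtColor(c["img"],cv2.COLOR_RGB2HSV)
    m=(hsv[...,2]<40)&(W[...,2]>.07)&(W[...,2]<.12)&(W[...,1]>.0)&(W[...,1]<.07)&(abs(W[...,0]-.547)<.085)
    P=W[m]; d=P[:,1]-.1955; z=P[:,2]-.02; r=np.hypot(d,z); th=np.arctan2(z,-d)
    if len(P): print(n,len(P),"r",np.percentile(r,[2,50,98]).round(3),"th",np.percentile(th,[2,25,50,75,98]).round(3),P.min(0),P.max(0))
    hi=(W[...,2]>0.03)&(W[...,1]<0)
    nl,l,s,ce=cv2.connectedComponentsWithStats(hi.astype(np.uint8))
    for k in range(1,nl):
        if 150<s[k,4]<3000:
            P=W[l==k]; print(n,"obj",ce[k].round(0),s[k,4],((np.nanmin(P,0)+np.nanmax(P,0))/2).round(3))
E
```

```text
24.65 [ 0.54530485 -0.20069393  0.27105487] [-0.35 -0.57  0.2 ]
side 1409 r [0.156 0.178 0.191] th [0.368 0.404 0.41  0.415 0.425] [0.52092906 0.01743074 0.07981657] [0.62897171 0.05452321 0.09673026]
side obj [385. 377.] 914 [ 0.682 -0.215  0.05 ]
side obj [243. 404.] 1192 [ 0.516 -0.307  0.064]
top 1984 r [0.155 0.173 0.19 ] th [0.391 0.406 0.412 0.417 0.428] [0.46777661 0.01974602 0.07084919] [0.6284717  0.05519606 0.09862364]
```

View pics/side10.png

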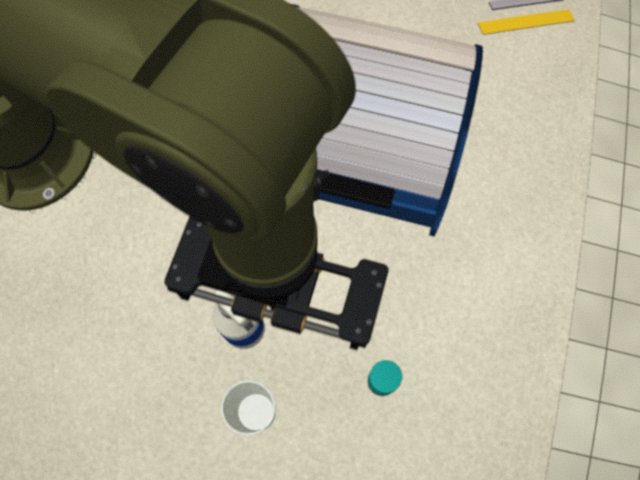

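View pics/top10.png

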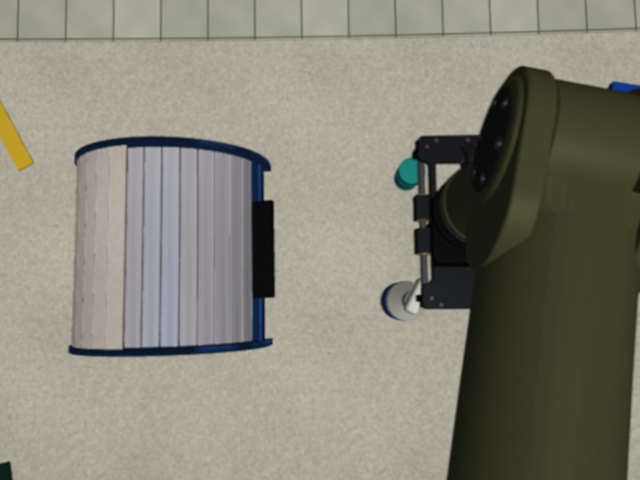

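The cover is shut: lip plane at 0.383 rad against 0.384 nominal. The spray, beaker and turquoise jar are where they were, and the arm is clear.

```bash
python3 -c "
from cell import *
print(sign_off()); print(get_obs()['time_s'])"
```

```text
the job is handed in; nothing more can be done
None
the job is handed in; nothing more can be done
```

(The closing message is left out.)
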